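# Put the finished printing stamps away in their caddy

## Task

Gather the four finished hand stamps, the ones with a turned knob handle, into the wooden caddy: stand each upright in the bay whose dark felt outline has its shape, centred on the outline and turned to match it. Leave the two unfinished blanks (a short square stub instead of a knob) where they lie.

Things in the scene. Friction and masses are not known exactly. Their poses are not given: they have to be found in the camera images.
- stamp_square: Square printing stamp, finished. Seen from above its base is 52 mm square. Base 22 mm thick; from its middle rises a turned handle: neck, then a round knob 30 mm across, straight-sided from 42 to 60 mm above the underside; total height 67 mm. About 90 g, loose, pale wood, upright on the bench (z = 0). Origin: centre of the underside.
- stamp_round: Round printing stamp, finished. Seen from above its base is 56 mm in diameter. Base 22 mm thick; from its middle rises a turned handle: neck, then a round knob 30 mm across, straight-sided from 42 to 60 mm above the underside; total height 67 mm. About 90 g, loose, pale wood, upright on the bench (z = 0). Origin: centre of the underside.
- stamp_oblong: Oblong printing stamp, finished. Seen from above its base is 84 mm by 34 mm, long side along its x axis. Base 22 mm thick; from its middle rises a turned handle: neck, then a round knob 30 mm across, straight-sided from 42 to 60 mm above the underside; total height 67 mm. About 90 g, loose, pale wood, upright on the bench (z = 0). Origin: centre of the underside.
- stamp_cross: Cross-shaped printing stamp, finished. Seen from above its base is a plus sign of two bars 64 mm by 24 mm, along its x and y axes. Base 22 mm thick; from its middle rises a turned handle: neck, then a round knob 30 mm across, straight-sided from 42 to 60 mm above the underside; total height 67 mm. About 90 g, loose, pale wood, upright on the bench (z = 0). Origin: centre of the underside.
- blank_round: Unfinished round stamp blank, a look-alike to leave alone: the same base as the finished round stamp (56 mm in diameter, 22 mm thick) but instead of a tall knob it has only a sawn square stub, 22 mm wide, rising to 36 mm. Pale wood, loose. Origin: centre of the underside.
- blank_square: Unfinished square stamp blank, a look-alike to leave alone: the same base as the finished square stamp (52 mm square, 22 mm thick) but instead of a tall knob it has only a sawn square stub, 22 mm wide, rising to 36 mm. Pale wood, loose. Origin: centre of the underside.
- pad_square: Place of the square stamp: pad with a dark felt 58 mm square outline at its centre. Plywood, 92 mm square, 3 mm thick, fixed in a bay of the caddy; origin: centre of its underside (6 mm above the bench), x and y along its sides. Caddy: dark wooden tray, 206 mm square, 2 x 2 bays 100 mm apart, outer walls 30 mm and dividers 24 mm above the bench, 6 mm thick.
- pad_round: Place of the round stamp: pad with a dark felt 62 mm round outline at its centre. Plywood, 92 mm square, 3 mm thick, fixed in a bay of the caddy; origin: centre of its underside (6 mm above the bench), x and y along its sides. Caddy: dark wooden tray, 206 mm square, 2 x 2 bays 100 mm apart, outer walls 30 mm and dividers 24 mm above the bench, 6 mm thick.
- pad_oblong: Place of the oblong stamp: pad with a dark felt 90 mm by 40 mm outline, long side along its x axis at its centre. Plywood, 92 mm square, 3 mm thick, fixed in a bay of the caddy; origin: centre of its underside (6 mm above the bench), x and y along its sides. Caddy: dark wooden tray, 206 mm square, 2 x 2 bays 100 mm apart, outer walls 30 mm and dividers 24 mm above the bench, 6 mm thick.
- pad_cross: Place of the cross stamp: pad with a dark felt cross 70 mm across, bars 30 mm wide along its x and y axes at its centre. Plywood, 92 mm square, 3 mm thick, fixed in a bay of the caddy; origin: centre of its underside (6 mm above the bench), x and y along its sides. Caddy: dark wooden tray, 206 mm square, 2 x 2 bays 100 mm apart, outer walls 30 mm and dividers 24 mm above the bench, 6 mm thick.
Not all that is in view belongs to the job. Leave any orange or yellow look-alike of the stamp_round alone.

How it is judged (in metres and radians):
At the end, for the whole second after the job is handed in: Each finished stamp rests upright (0.1 rad) on its own pad, centre within 13 mm of the pad's, underside under 4 mm above it; square, oblong and cross match the outline within 0.26 rad (square and cross: any quarter turn). Blanks upright and within 20 mm of their start (horizontal distance between stamp_square and pad_square below 0.013 m and z of stamp_square in the frame of pad_square between -0.002 and 0.007 m and angle between each of stamp_square, stamp_round, stamp_oblong, stamp_cross, blank_round, blank_square's own z axis and vertical below 0.1 rad and (angle between the x axis of stamp_square and the x axis of pad_square, either way round below 0.26 rad or angle between the x axis of stamp_square and the y axis of pad_square, either way round below 0.26 rad) and linear speed of each of stamp_square, stamp_round, stamp_oblong, stamp_cross below 0.02 m/s and angular speed of each of stamp_square, stamp_round, stamp_oblong, stamp_cross below 0.2 rad/s and horizontal distance between stamp_round and pad_round below 0.013 m and z of stamp_round in the frame of pad_round between -0.002 and 0.007 m and horizontal distance between stamp_oblong and pad_oblong below 0.013 m and z of stamp_oblong in the frame of pad_oblong between -0.002 and 0.007 m and angle between the x axis of stamp_oblong and the x axis of pad_oblong, either way round below 0.26 rad and horizontal distance between stamp_cross and pad_cross below 0.013 m and z of stamp_cross in the frame of pad_cross between -0.002 and 0.007 m and (angle between the x axis of stamp_cross and the x axis of pad_cross, either way round below 0.26 rad or angle between the x axis of stamp_cross and the y axis of pad_cross, either way round below 0.26 rad) and distance of each of blank_round, blank_square from where it was at the start of the episode below 0.02 m); the robot touches nothing.
It fails at once if the unfinished round blank is moved more than 20 mm (distance of blank_round from where it was at the start of the episode above 0.02 m).
It fails at once if the unfinished square blank is moved more than 20 mm (distance of blank_square from where it was at the start of the episode above 0.02 m).
It also fails if it takes over 120 s, if anything falls off the work surface, if the arm or the gripper's body presses on something with over 40 N, if the wrist force passes 120 N, or if a joint passes its speed limit or range.

## Robot

A 6-joint arm with a two-finger parallel gripper is mounted at the origin on the work surface. World frame = base frame: x ahead of the robot, y to its left, z up, the work surface at z = 0. Lengths are in mm, angles in rad, forces in N, time in s.
With the tool pointing down it reaches from about 275 to 750 mm from the base axis. Payload 10.2 kg.
Tool frame: the origin (TCP) lies midway between the tips of the shut fingers; the grasp point (between the pads) lies 19 mm behind it (ctrl.grasp_offset is the distance from the TCP to the grasp point, in mm); z points along the fingers, y is the line along which they close (so a half turn about z gives the same grasp; the last joint's range is limited). The gripper opens to 85 mm and grips with 20 to 120 N. Pads are 22 mm wide; open, the fingers measure 114 mm over their backs; the gripper's body (76 mm by 85 mm) begins 54 mm behind the grasp point. The pads swing forward as they close: fully open they stand 13 mm farther back than shut.
Start: joints at [1.045, 0.313, 1.498, -0, 1.331, -0.223], TCP at [156.565, 501.117, 205.994] pointing down, gripper open.
Joint ranges: [-2.94, 2.94], [-0.97, 2.17], [0.19, 2.56], [-1.23, 4.37], [0.02, 3.11], [-2.88, 2.88]. Speed limits (rad/s): [2.39, 2.39, 3.01, 3.14, 3.14, 3.14].

## Interface

Orientations are given as a unit quaternion [w, x, y, z].
In Python, from rig import ctrl, viewer, models gives the robot as it stands. The module is installed in compiled form; this text tells all that it offers.
- The arm moves only by the shell command python3 -m pendant 'ROWS' [OPENING] [FORCE]. ROWS is text: rows parted by semicolons, each of 4 numbers parted by spaces: the shift along the tool's x, y, z in m, then the turn about the tool's z in rad. In form: x y z yaw; .... A call has 1 to 10 rows; each row shifts and turns the commanded pose from where the row before left it, along the tool's axes as they then stand; what a row does not reach is not made up. A row lasts 1/8 s, in which the tool goes at most 62.5 mm and 10.7 degrees, less where a joint would pass 70% of its speed; a pose out of reach is approached as far as the arm can. A call is refused whole if a number of a shift passes 0.0625 or a number of a turn 0.188, either way. A call with a gripper value outside its range is refused whole. OPENING is the opening, from 0 (shut) to 1 (fully open), set as the call begins (- or left out, the last holds). The fingers move at their own pace and stop on an object; FORCE is the grip in N (left out, the last holds). Time passes only in rows, so rows that do not move let the fingers close. It gives the time, the measured TCP pose, the force, the opening and the grip force at its end, in the units of the state.
- ctrl.sense(): the state, without advancing time (a new reading comes with each control period).
- viewer.capture(name): name is "scene" or "top"; returns a dict with "color" (480x640x3 uint8, red, green, blue), "vertical_fov" (degrees; the focal length in pixels is half the picture's height over the tangent of half this angle, whatever the lens; pixels are square), "cx", "cy" (the principal point, pixels), "pose" (4x4, takes a point from camera to world coordinates). Camera axes: x right, y down, z forward; pixel columns grow to the right and rows downward; lengths in mm; the calibration is good to about 2 mm. A picture is of the moment at which its call begins. There is no depth.
- ctrl.finish_job(): hands the job in; it is judged then, once.
Trained networks look in the newest picture that a camera, given by its name, has taken for a name from the list of things; names that differ only in an ending like _2 or _b are one class to them, and where a whole thing is asked for, a point or a joint stands for the part that bears it (a point fixed in the world has none). Each returns a list of dicts, best first, with "p" (0 to 1); they miss things now and then, are a little off and sometimes report something else, mostly with a low value. They report only what shows in the picture. A call takes as long as a camera call. They do not tell look-alikes from the thing itself.
- models.boxes_of(camera, query): "at" ([x, y, z] in mm, in world coordinates, good to about 4 mm: the middle of the surface that is visible of it).
The state is a dict: "time_s": time; "joints": joint angles; "dq": joint speeds; "tau": joint torques, N m; "eef_pos": TCP position; "ee_rot": TCP orientation; "force": force on the tool from outside, world axes, zero at the start; "wrist_torque": the same for the moment, N m; "grip_width": opening from 0.0 (shut) to 1.0 (fully open); "grip_force": force on a finger pad.
Only numpy, scipy, OpenCV 4.12 (cv2) and the standard library are available. Lean on these libraries where they do the work, as an engineer would, in place of code of your own. Each camera call takes 0.05 s, during which the arm holds its last target. There are 200 camera calls.

## Working session

There is one attempt and no reset: what is moved stays moved. The work goes in short steps, Python scripts to look and compute and a shell command to move; the robot and the scene stay as the last step left them, time stands still between calls to the robot, and variables do not carry over. Pictures are saved under pics/ and viewed, at most 14 in all, crops included, and the job is handed in when it is done.

```bash
mkdir -p pics; cat > h.py <<'E'
from rig import ctrl, viewer, models
import numpy as np, cv2
def cap(n,f=None):
    c=viewer.capture(n)
    if f: cv2.imwrite('pics/'+f,c['color'][:,:,::-1])
    return c
def px2w(c,u,v,z):
    f=240/np.tan(np.radians(c['vertical_fov'])/2); P=np.array(c['pose'])
    d=P[:3,:3]@np.array([(u-c['cx'])/f,(v-c['cy'])/f,1]); o=P[:3,3]
    return (o+d*(z-o[2])/d[2])[:2]
E
python3 - <<'E'
from h import *
c=cap('top','top1.png'); d=cap('scene','scene1.png')
for x in (c,d): print(x['vertical_fov'],x['cx'],x['cy'],np.round(x['pose'],3).tolist())
for n in ['stamp_square','stamp_round','stamp_oblong','stamp_cross','blank_round','blank_square','pad_square','pad_round','pad_oblong','pad_cross']:
    print(n,[(np.round(b['at']).tolist(),round(b['p'],2)) for b in models.boxes_of('top',n)])
print(ctrl.sense(),ctrl.grasp_offset)
E
```

```text
43.101327622952184 317.6492376311087 239.978920027083 [[0.02, -0.995, 0.099, 387.444], [-1.0, -0.021, -0.009, -63.146], [0.011, -0.099, -0.995, 1439.214], [0.0, 0.0, 0.0, 1.0]]
51.00738965624394 322.45481158055225 243.38053508949167 [[-0.669, 0.636, -0.385, 889.169], [0.743, 0.562, -0.362, 279.958], [-0.014, -0.528, -0.849, 844.052], [0.0, 0.0, 0.0, 1.0]]
stamp_square [([672.0, -181.0, 22.0], 0.68), ([598.0, 304.0, 12.0], 0.59)]
stamp_round [([590.0, -292.0, 22.0], 0.91), ([683.0, -416.0, 22.0], 0.88), ([709.0, -318.0, 25.0], 0.85), ([329.0, -387.0, 21.0], 0.62), ([378.0, -248.0, 26.0], 0.59), ([598.0, 306.0, 11.0], 0.21)]
stamp_oblong [([480.0, -289.0, 23.0], 0.89)]
stamp_cross [([555.0, -55.0, 18.0], 0.92)]
blank_round [([459.0, -181.0, 19.0], 0.88)]
blank_square [([665.0, -58.0, 23.0], 0.73)]
pad_square [([598.0, 304.0, 12.0], 0.61)]
pad_round [([497.0, 306.0, 9.0], 0.97)]
pad_oblong [([661.0, -56.0, 23.0], 0.22)]
pad_cross [([593.0, 205.0, 6.0], 0.57)]
{'time_s': 0.6, 'joints': array([ 1.04460041e+00,  3.12891676e-01,  1.49770775e+00, -9.35310458e-06,
        1.33095521e+00, -2.23391927e-01]), 'dq': array([ 0.00158263, -0.00059776, -0.00044576, -0.00054453,  0.00204079,
       -0.00044631]), 'tau': array([-1.90212954e-04, -4.12041843e+01, -2.59827536e+01, -1.70372427e-04,
        7.24787915e-04, -1.06950873e-05]), 'eef_pos': array([156.57122208, 501.12410257, 205.99551633]), 'ee_rot': array([1.11854337e-05, 1.50823141e-01, 9.88560762e-01, 1.60245099e-05]), 'force': array([-0.38866511,  0.59761556, -0.49663606]), 'wrist_torque': array([-0.0345021 ,  0.02429782,  0.00955425]), 'grip_force': 0.0, 'grip_width': 1.0018528726080103} 18.700000000000003
```

View pics/top1.png

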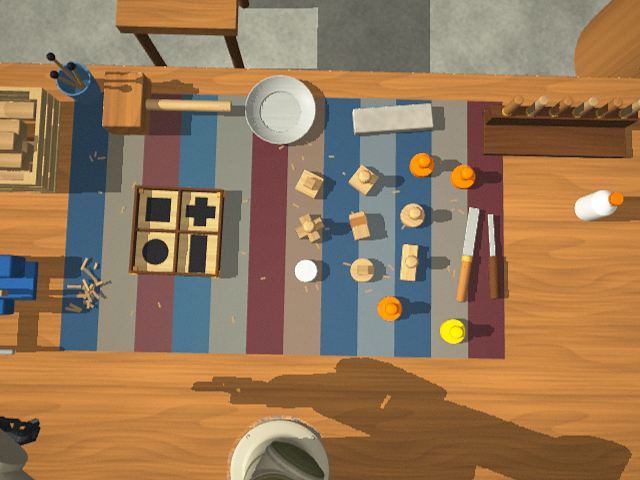

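View pics/scene1.png

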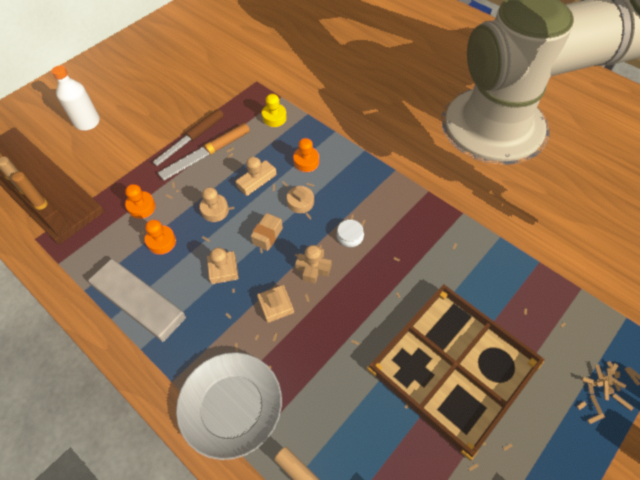

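The top view shows finished candidates with knobs: square (363,179), round (412,215), oblong (410,262) and cross (310,228). The blanks are square (309,183) and round (362,269), and a plain block lies at (360,225). The orange and yellow pawns are decoys. I'll confirm this in an enlarged crop.

```bash
python3 - <<'E'
from h import *
c=cap('top'); i=c['color'][:,:,::-1]
cv2.imwrite('pics/crop1.png',cv2.resize(i[155:290,285:435],(0,0),fx=4.4,fy=4.4,interpolation=cv2.INTER_CUBIC)) 
cv2.imwrite('pics/crop2.png',cv2.resize(i[178:284,124:230],(0,0),fx=5,fy=5,interpolation=cv2.INTER_CUBIC))
E
```

```text
(no output)
```

View pics/crop1.png

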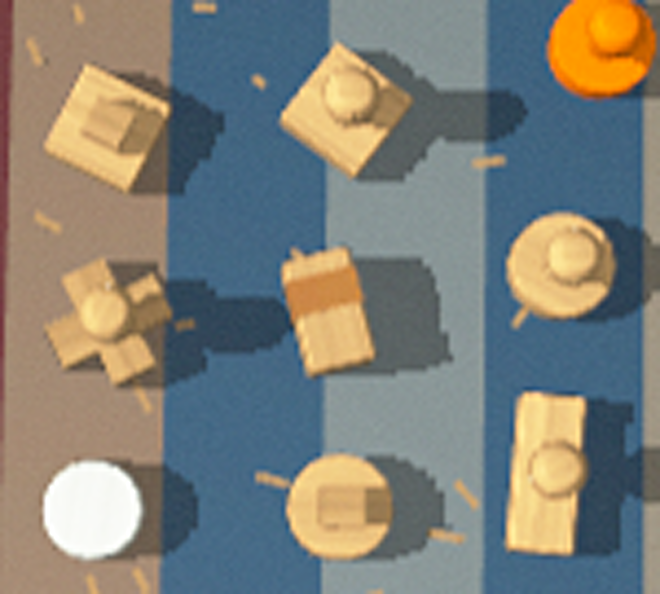

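View pics/crop2.png

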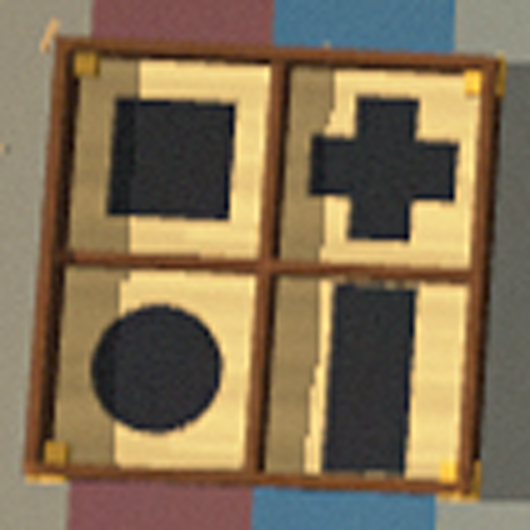

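The crop confirms it. The square (345,95), cross (105,315), round (575,256) and oblong (555,470) all carry round knobs. The pieces at (115,125) and (350,505) have square stubs, so they are the blanks. The felts in the caddy are square at top left, cross at top right, round at bottom left and oblong at bottom right.

```bash
cat > m.py <<'E'
from h import *
c=cap('top')
def W(pts,off,s,z): return np.array([px2w(c,off[0]+(x+.5)/s-.5,off[1]+(y+.5)/s-.5,z) for x,y in pts])
A=((285,155),4.4); B=((124,178),5)
def ang(p,q): d=q-p; return np.arctan2(d[1],d[0])
def quad(p): # corners in order; sides 0-3/1-2 direction
    return p.mean(0), np.mean([ang(p[3],p[0]),ang(p[2],p[1])])
def show(n,cen,a=None): print(n,np.round(cen,1),None if a is None else round(a,3))
show('square',*quad(W([(340,42),(412,100),(353,178),(281,117)],*A,22)))
show('oblong',*quad(W([(517,392),(586,396),(574,554),(506,550)],*A,22)))
w=W([(83,264),(134,376),(56,347),(163,292)],*A,22); show('cross',w.mean(0),ang(w[1],w[0]))
show('cross2',w.mean(0),ang(w[2],w[3]))
show('round',W([(562,266)],*A,22)[0])
for n,p in dict(square=(349,95),cross=(105,312),round=(575,255),oblong=(557,469)).items(): show('knob '+n,W([p],*A,62)[0])
show('Psquare',*quad(W([(115,98),(237,102),(228,220),(107,214)],*B,9)))
show('Poblong',*quad(W([(333,284),(416,290),(404,473),(323,470)],*B,9)))
w=W([(387,97),(380,241),(311,164),(457,171)],*B,9); show('Pcross',w.mean(0),ang(w[1],w[0]))
show('Pround',W([(157,369)],*B,9)[0])
show('caddy',*quad(W([(58,40),(500,63),(478,497),(27,478)],*B,30)))
E
python3 m.py
python3 -m pendant '0 0 0 0.18;0 0 0 0.18;0 0 0 0.18;0 0 0 0.18;0 0 0 0.18;0 0 0 0.18;0 0 0 0.188;0 0 0 0' 0.6 40
```

```text
square [ 674.7 -181.8] -0.634
oblong [ 480.9 -290.3] -0.067
cross [557.9 -56.4] 0.446
cross2 [557.9 -56.4] -1.072
round [ 592.  -298.4] None
knob square [ 674.2 -179.6] None
knob cross [557.  -54.4] None
knob round [ 592.2 -298.5] None
knob oblong [ 480.3 -289.7] None
Psquare [594.7 303.4] -0.026
Poblong [491.8 206. ] -0.02
Pcross [592.2 203. ] -0.009
Pround [494.5 305.7] None
caddy [541.1 251.9] -0.017
time_s: 1.7
eef_pos: [156.5, 501.1, 206.0]
ee_rot: [-0.0, 0.706, 0.708, 0.0]
force: [-0.7, -0.3, -1.0]
grip_width: 0.598
grip_force: 0.0
```

```bash
python3 -m pendant '-.046 .033 0 0;-.046 .033 0 0;-.046 .033 0 0;-.046 .033 0 0;-.046 .033 0 0;-.046 .033 0 0;-.046 .033 0 0;-.046 .033 0 0;-.046 .033 0 0;-.046 .033 0 0' | grep -E 'time|pos|rot'
python3 -m pendant '-.048 .0355 0.03 0;-.048 .0355 0.03 0;0 0 0.03 0;0 0 0 0;0 0 0 0' | grep -E 'time|pos|rot|force'
```

```text
time_s: 2.95
eef_pos: [487.7, 39.5, 206.2]
ee_rot: [0.0, 0.705, 0.709, 0.0]
time_s: 3.58
eef_pos: [553.7, -48.2, 121.3]
ee_rot: [0.001, 0.706, 0.708, 0.0]
force: [-0.8, -1.0, 0.4]
grip_force: 0.0
```

```bash
python3 -m pendant '-.007 .004 0 0;0 0 .03 0;0 0 .03 0;0 0 .029 0;0 0 0 0;0 0 0 0' | grep -E 'time|pos|force'
python3 -m pendant '0 0 0 0;0 0 0 0;0 0 0 0;0 0 0 0' 0.05 40| grep -E 'time|pos|rot|force|grip'
```

```text
time_s: 4.32
eef_pos: [558.3, -55.8, 32.6]
force: [-0.5, 0.4, 0.8]
grip_force: 0.0
time_s: 4.82
eef_pos: [557.8, -55.7, 32.3]
ee_rot: [0.001, 0.707, 0.707, 0.0]
force: [-2.7, -0.1, 7.3]
grip_width: 0.301
grip_force: 38.9
```

```bash
python3 -m pendant '0 0 -.03 0;0 0 -.04 0;0 0 -.03 0;.052 .007 0 0;.052 .007 0 0;.052 .007 0 0;.052 .007 0 0;.052 .007 0 0;0 0 0 0;0 0 0 0' | grep -E 'time|pos|force|grip'
python3 -m pendant '0 0 0 .16;0 0 0 .17;0 0 0 .16;0 0 0 0;0 0 0 0' | grep -E 'time|pos|rot'
python3 - <<'E'
from h import *
d=cap('scene','s2.png')['color']
cv2.imwrite('pics/s2.png',cv2.resize(d[240:480,160:560,::-1],(800,480)))
E
```

```text
time_s: 6.08
eef_pos: [592.1, 204.1, 131.0]
force: [-0.1, -0.7, -0.6]
grip_width: 0.307
grip_force: 39.4
time_s: 6.7
eef_pos: [592.3, 203.8, 131.1]
ee_rot: [0.0, 0.857, 0.516, 0.0]
```

View pics/s2.png

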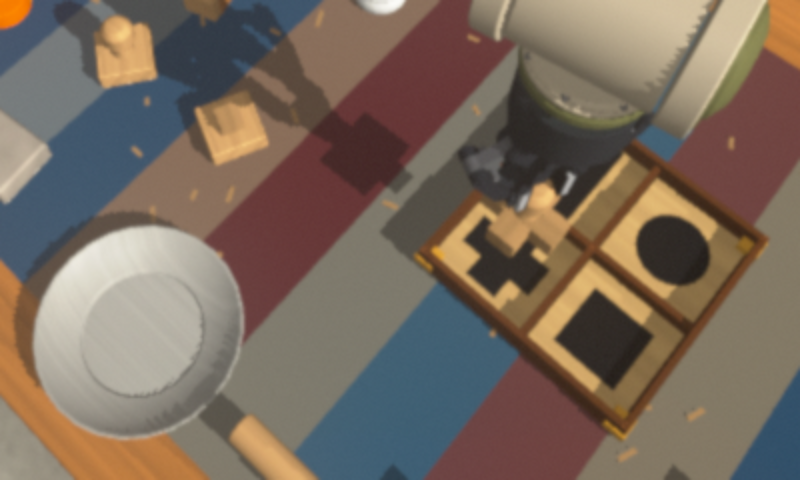

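The cross is held at (525,225), its arms parallel to the outline. Next I lower and release it.

```bash
python3 -m pendant '0 0 .04 0;0 0 .03 0;0 0 .01 0;0 0 .009 0;0 0 0 0;0 0 0 0' | grep -E 'time|pos|force|grip'
python3 -m pendant '0 0 0 0;0 0 0 0;0 0 0 0;0 0 -.03 0;0 0 -.04 0;0 0 -.03 -.16;0 0 0 -.17;0 0 0 -.16;0 0 0 0' 0.6 | grep -E 'time|pos|rot|force'
```

```text
time_s: 7.5
eef_pos: [592.6, 204.6, 42.8]
force: [0.3, 0.6, 0.1]
grip_width: 0.3
grip_force: 39.5
time_s: 8.62
eef_pos: [592.1, 204.5, 141.9]
ee_rot: [-0.0, 0.707, 0.707, -0.0]
force: [-0.1, 0.5, 0.5]
grip_force: 0.0
```

```bash
python3 -m pendant '-.048 .01 0 0;-.048 .01 0 0;-.048 .01 0 0;-.048 .01 0 0;-.048 .01 0 0;-.048 .01 0 0;-.048 .01 0 0;-.048 .012 0 0;0 0 0 0;0 0 0 0' | grep -E 'time|pos|rot|force'
python3 - <<'E'
from h import *
c=cap('top')['color'];cv2.imwrite('pics/t3.png',cv2.resize(c[178:284,124:230,::-1],(530,530)))
E
```

```text
time_s: 9.88
eef_pos: [674.2, -178.9, 141.6]
ee_rot: [-0.0, 0.708, 0.707, 0.0]
force: [-0.0, 0.1, 1.2]
grip_force: 0.0
```

View pics/t3.png

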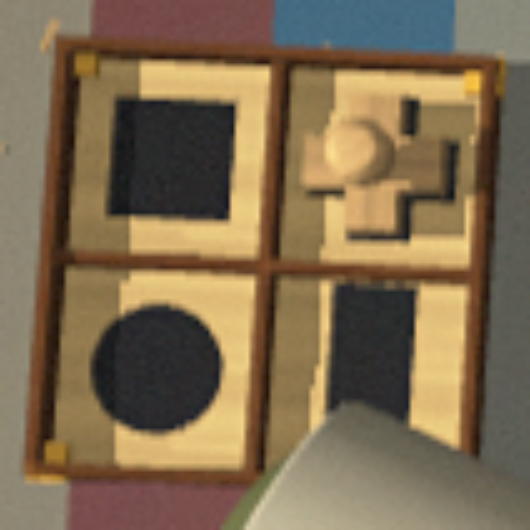

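The cross sits on its outline, with the base at (375,165) and the small offset explained by parallax. Next is the square.

```bash
python3 -m pendant '-.0015 0 .04 0;0 0 .04 0;0 0 .029 0;0 0 0 0;0 0 0 0' | grep -E 'time|pos|force'
python3 -m pendant '0 0 0 0;0 0 0 0;0 0 0 0;0 0 0 0' 0.05 40| grep -E 'time|pos|rot|force|grip'
python3 -m pendant '0 0 -.03 0;0 0 -.04 0;0 0 -.04 0;0 0 0 0;0 0 0 0' | grep -E 'time|pos|rot|force|grip'
```

```text
time_s: 10.55
eef_pos: [675.2, -180.5, 34.8]
force: [-0.2, 0.7, 0.0]
grip_force: 0.0
time_s: 11.05
eef_pos: [675.3, -181.1, 35.2]
ee_rot: [0.002, 0.707, 0.707, 0.001]
force: [-0.7, 1.5, 7.9]
grip_width: 0.278
grip_force: 32.0
time_s: 11.68
eef_pos: [674.0, -180.8, 142.3]
ee_rot: [-0.0, 0.707, 0.707, -0.0]
force: [-0.5, -0.5, -0.5]
grip_width: 0.046
grip_force: 0.0
```

The grip slipped off the top of the knob. I'll check that the stamp is still standing, then grasp lower.

```bash
python3 -m pendant '.06 0 0 0;.06 0 0 0;.06 0 0 0;0 0 0 0;0 0 0 0' 0.6 | grep -E 'time|pos|rot|force'
python3 - <<'E'
from h import *
c=cap('top')['color'];cv2.imwrite('pics/t4.png',cv2.resize(c[155:290,285:435,::-1],(0,0),fx=4.4,fy=4.4,interpolation=cv2.INTER_CUBIC))
E
```

```text
time_s: 12.3
eef_pos: [673.9, -1.4, 141.8]
ee_rot: [-0.001, 0.707, 0.707, -0.001]
force: [0.2, -0.7, 0.3]
grip_force: 0.0
```

View pics/t4.png

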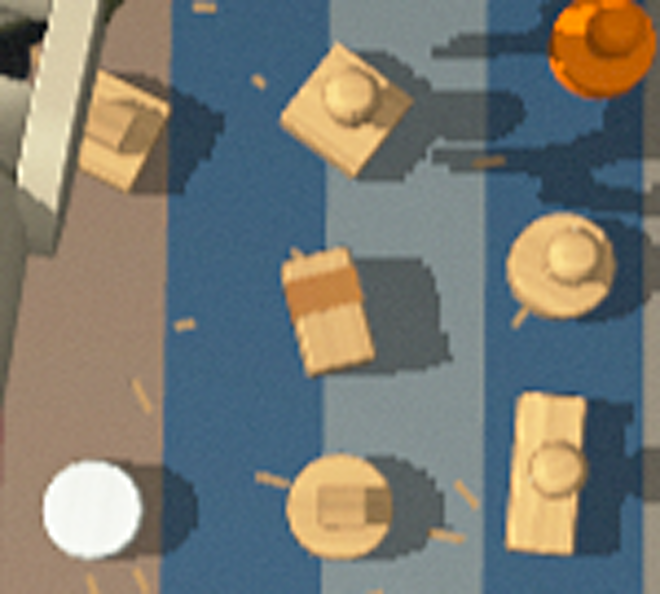

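The square stamp still stands unmoved, knob at (350,95). I'll go back and grasp with the TCP at 27 mm and 50 N.

```bash
python3 -m pendant '-.06 0 0 0;-.06 0 0 0;-.059 0 0 0;0 0 0 0;0 0 .04 0;0 0 .04 0;0 0 .034 0;0 0 0 0;0 0 0 0' | grep -E 'time|pos|force'
python3 -m pendant '0 0 0 0;0 0 0 0;0 0 0 0;0 0 0 0' 0.05 50| grep -E 'time|pos|rot|force|grip'
```

```text
time_s: 13.48
eef_pos: [675.0, -180.5, 30.6]
force: [0.1, 0.0, 0.9]
grip_force: 0.0
time_s: 13.98
eef_pos: [675.3, -180.3, 30.9]
ee_rot: [0.002, 0.707, 0.707, 0.001]
force: [-0.9, -1.0, 6.1]
grip_width: 0.303
grip_force: 48.8
```

```bash
python3 -m pendant '0 0 -.03 0;0 0 -.04 0;0 0 -.04 0;0 0 0 0;0 0 0 0' | grep -E 'time|pos|rot|force|grip'
```

```text
time_s: 14.6
eef_pos: [673.8, -179.7, 137.8]
ee_rot: [-0.001, 0.707, 0.707, -0.0]
force: [0.9, 0.5, -1.1]
grip_width: 0.305
grip_force: 49.3
```

```bash
python3 -m pendant '.0535 -.009 0 0;.0535 -.009 0 0;.0535 -.009 0 0;.0535 -.009 0 0;.0535 -.009 0 0;.0535 -.009 0 0;.0535 -.009 0 0;.0535 -.009 0 0;.0535 -.008 0 0;0 0 0 0' | grep -E 'time|pos|force|grip'
python3 -m pendant '0 0 0 -.15;0 0 0 -.16;0 0 0 -.15;0 0 0 -.15;0 0 0 0;0 0 0 0' | grep -E 'time|pos|rot|grip'
```

```text
time_s: 15.85
eef_pos: [592.1, 304.9, 136.9]
force: [-0.6, -0.4, -0.4]
grip_width: 0.303
grip_force: 49.4
time_s: 16.6
eef_pos: [594.0, 301.0, 138.2]
ee_rot: [-0.0, 0.463, 0.886, -0.0]
grip_width: 0.303
grip_force: 49.4
```

```bash
python3 -m pendant '0 0 .04 0;0 0 .04 0;0 0 .01 0;0 0 .006 0;0 0 0 0;0 0 0 0' | grep -E 'time|pos|force|grip'
python3 -m pendant '0 0 0 0;0 0 0 0;0 0 0 0;0 0 -.03 0;0 0 -.04 0;0 0 -.03 .15;0 0 0 .16;0 0 0 .15;0 0 0 .15;0 0 0 0' 0.6 | grep -E 'time|pos|rot|force'
```

```text
time_s: 17.35
eef_pos: [594.7, 301.7, 44.2]
force: [0.2, -0.2, -1.4]
grip_width: 0.303
grip_force: 49.4
time_s: 18.6
eef_pos: [594.1, 301.5, 142.9]
ee_rot: [0.0, 0.706, 0.708, 0.0]
force: [-0.3, 0.8, -0.9]
grip_force: 0.0
```

```bash
python3 -m pendant '-.06 0 0 0;-.06 0 0 0;-.06 0 0 0;-.06 0 0 0;-.06 0 0 0;-.06 0 0 0;-.06 0 0 0;-.06 0 0 0;-.06 0 0 0;-.06 -.002 0 0' | grep -E 'time|pos|force|grip'
python3 -m pendant '0 0 0 0;0 0 0 0' | grep -E 'time|pos|rot|grip'
python3 - <<'E'
from h import *
c=cap('top')['color'];cv2.imwrite('pics/t5.png',cv2.resize(c[178:284,124:230,::-1],(530,530)))
E
```

```text
time_s: 19.85
eef_pos: [592.2, -300.4, 143.0]
force: [0.7, -0.1, 0.1]
grip_width: 0.6
grip_force: 0.0
time_s: 20.1
eef_pos: [592.4, -298.1, 142.7]
ee_rot: [-0.0, 0.706, 0.708, 0.0]
grip_width: 0.599
grip_force: 0.0
```

View pics/t5.png

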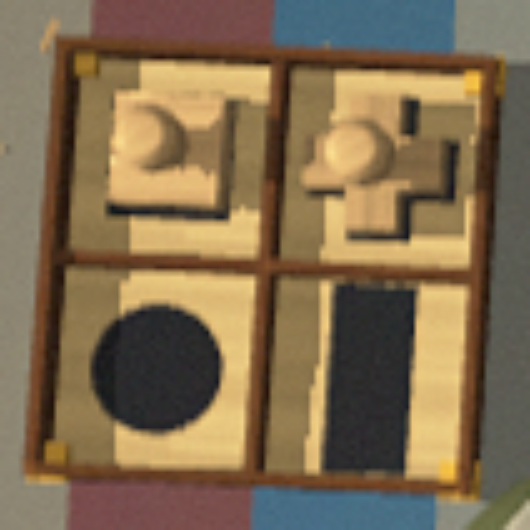

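The square stands on its outline, with the base at about (167,150) and well aligned. Next is the round stamp.

```bash
python3 -m pendant '0 0 .04 0;0 0 .04 0;0 0 .035 0;0 0 0 0;0 0 0 0' | grep -E 'time|pos|force'
python3 -m pendant '0 0 0 0;0 0 0 0;0 0 0 0;0 0 0 0' 0.05 50| grep -E 'time|pos|force|grip'
python3 -m pendant '0 0 -.03 0;0 0 -.04 0;0 0 -.04 0;0 0 0 0;0 0 0 0' | grep -E 'time|pos|force|grip'
```

```text
time_s: 20.78
eef_pos: [593.4, -298.3, 29.9]
force: [-0.1, -0.2, 0.4]
grip_force: 0.0
time_s: 21.28
eef_pos: [593.0, -298.9, 30.0]
force: [-1.4, 1.4, 6.1]
grip_width: 0.307
grip_force: 48.8
time_s: 21.9
eef_pos: [592.0, -298.2, 137.3]
force: [-0.5, 0.7, -0.7]
grip_width: 0.304
grip_force: 49.3
```

```bash
python3 -m pendant '.0604 -.0098 0 0;.0604 -.0098 0 0;.0604 -.0098 0 0;.0604 -.0098 0 0;.0604 -.0098 0 0;.0604 -.0098 0 0;.0604 -.0098 0 0;.0604 -.0098 0 0;.0604 -.0098 0 0;.0604 -.0098 0 0' | grep -E 'time|pos|force|grip'
python3 -m pendant '0 0 0 0;0 0 0 0' | grep -E 'time|pos|rot|grip'
```

```text
time_s: 23.15
eef_pos: [492.9, 307.2, 136.6]
force: [1.5, 0.1, -0.3]
grip_width: 0.307
grip_force: 49.4
time_s: 23.4
eef_pos: [493.6, 305.0, 136.8]
ee_rot: [-0.0, 0.707, 0.707, -0.001]
grip_width: 0.304
grip_force: 49.4
```

```bash
python3 -m pendant '0 0 .04 0;0 0 .04 0;0 0 .01 0;0 0 .009 0;0 0 0 0;0 0 0 0' | grep -E 'time|pos|force|grip'
python3 -m pendant '0 0 0 0;0 0 0 0;0 0 0 0;0 0 -.03 0;0 0 -.04 0;0 0 -.03 0;0 0 0 0' 0.6 | grep -E 'time|pos|rot|force'
python3 -m pendant '-.0595 -.0014 0 0;-.0595 -.0014 0 0;-.0595 -.0014 0 0;-.0595 -.0014 0 0;-.0595 -.0014 0 0;-.0595 -.0014 0 0;-.0595 -.0014 0 0;-.0595 -.0014 0 0;-.0595 -.0014 0 0;-.0595 -.0014 0 0' | grep -E 'time|pos'
python3 -m pendant '0 0 0 0;0 0 0 0' | grep -E 'time|pos|rot|grip'
```

```text
time_s: 24.15
eef_pos: [494.6, 305.5, 39.8]
force: [-0.3, -0.3, -0.7]
grip_width: 0.306
grip_force: 49.4
time_s: 25.02
eef_pos: [495.1, 305.9, 141.2]
ee_rot: [0.001, 0.707, 0.707, 0.002]
force: [0.1, -0.0, -1.3]
grip_force: 0.0
time_s: 26.28
eef_pos: [479.7, -291.2, 137.9]
time_s: 26.52
eef_pos: [480.0, -288.7, 137.9]
ee_rot: [-0.001, 0.707, 0.707, 0.0]
grip_width: 0.601
grip_force: 0.0
```

```bash
python3 -m pendant '-.001 0 .04 0;0 0 .04 0;0 0 .029 0;0 0 0 0;0 0 0 0' | grep -E 'time|pos|force'
python3 -m pendant '0 0 0 0;0 0 0 0;0 0 0 0;0 0 0 0' 0.05 50| grep -E 'time|pos|force|grip'
python3 -m pendant '0 0 -.03 0;0 0 -.04 0;0 0 -.04 0;0 0 0 0;0 0 0 0' | grep -E 'time|pos|force|grip'
```

```text
time_s: 27.15
eef_pos: [481.1, -290.2, 31.2]
force: [-0.3, 0.3, 0.5]
grip_force: 0.0
time_s: 27.65
eef_pos: [480.9, -290.8, 31.4]
force: [-1.3, 2.2, 7.4]
grip_width: 0.301
grip_force: 48.7
time_s: 28.28
eef_pos: [480.0, -290.2, 139.3]
force: [-0.1, 0.6, -0.8]
grip_width: 0.296
grip_force: 49.3
```

```bash
python3 -m pendant '.055 .0013 0 0;.055 .0013 0 0;.055 .0013 0 0;.055 .0013 0 0;.055 .0013 0 0;.055 .0013 0 0;.055 .0013 0 0;.055 .0013 0 0;.055 .0013 0 -.04;0 0 0 0' | grep -E 'time|pos|force|grip'
python3 -m pendant '0 0 0 0;0 0 0 0' | grep -E 'time|pos|rot|grip'
python3 - <<'E'
from h import *
d=cap('scene')['color']
cv2.imwrite('pics/s6.png',cv2.resize(d[260:480,340:580,::-1],(654,600)))
E
```

```text
time_s: 29.52
eef_pos: [490.6, 207.3, 138.4]
force: [-0.2, -0.4, -1.1]
grip_width: 0.3
grip_force: 49.3
time_s: 29.78
eef_pos: [491.8, 203.4, 139.5]
ee_rot: [-0.0, 0.693, 0.721, -0.0]
grip_width: 0.303
grip_force: 49.3
```

View pics/s6.png

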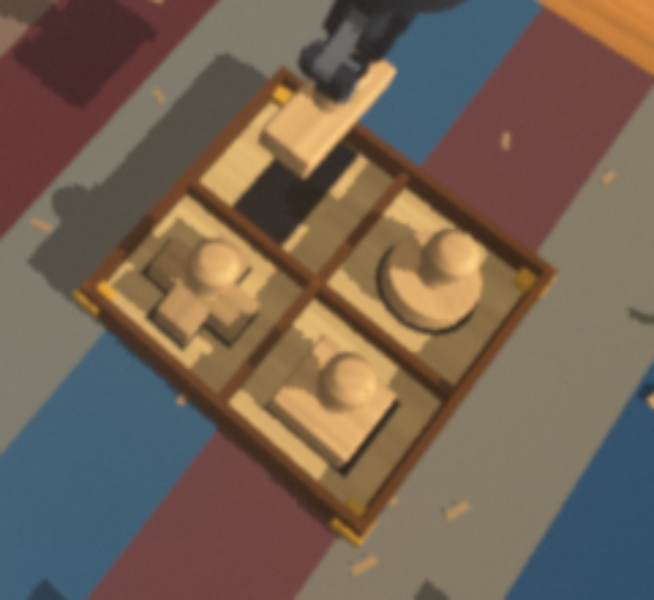

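Three stamps stand on their outlines: cross (205,290), square (340,400) and round (430,280). The oblong is held at (330,115), parallel to its outline, and I'll lower it gently.

```bash
python3 -m pendant '.0015 -.0005 .04 0;0 0 .03 0;0 0 .01 0;0 0 .01 0;0 0 .005 0;0 0 .005 0;0 0 0 0;0 0 0 0' | grep -E 'time|pos|force|grip'
```

```text
time_s: 30.82
eef_pos: [491.6, 206.1, 40.5]
force: [-1.7, -0.1, 4.6]
grip_width: 0.303
grip_force: 50.1
```

Light pad contact at the expected height. I'll release, retreat and check.

```bash
python3 -m pendant '0 0 0 0;0 0 0 0;0 0 0 0;0 0 -.03 0;0 0 -.04 0;0 0 -.04 0;-.06 0 0 0;-.06 0 0 0;-.06 0 0 0;-.06 0 0 0' 0.6 | grep -E 'time|pos|rot|force'
python3 -m pendant '-.02 0 0 0;0 0 0 0;0 0 0 0' | grep -E 'time|pos'
python3 - <<'E'
from h import *
c=cap('top')['color'];a=cv2.resize(c[178:284,124:230,::-1],(424,424));b=cv2.resize(c[155:290,285:405,::-1],(374,424));cv2.imwrite('pics/t7.png',np.hstack([a,b]))
E
```

```text
time_s: 32.08
eef_pos: [500.8, -35.7, 150.0]
ee_rot: [0.0, 0.693, 0.721, 0.0]
force: [1.0, -0.1, 0.6]
grip_force: 0.0
time_s: 32.45
eef_pos: [501.7, -53.0, 149.8]
```

View pics/t7.png

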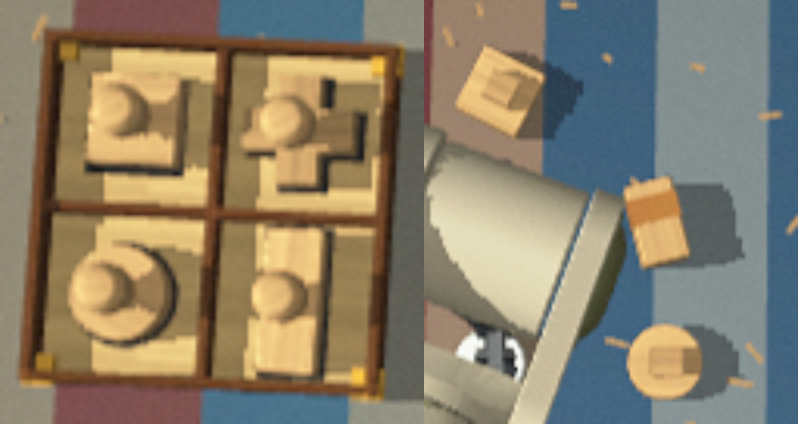

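All four stamps stand flat on their matching outlines: square (135,120), cross (300,130), round (122,292) and oblong (288,300). Both blanks, at (500,90) and (665,360), are untouched, so I'm handing in.

```bash
python3 -c "
from rig import ctrl; print(ctrl.finish_job())"
```

```text
the job is handed in; nothing more can be done
None
```

I stood all four finished stamps upright on their matching outlines, left both blanks where they lay, and handed the job in at about 32 s; no verdict came back.

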